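# Load an empty core on the bench film winder

## Task

Make the film winder ready for the next roll: put the tall keyed core on the spindle and turn it until it drops over the drive lugs onto the plate, lay the guide flange on top of it with its hub up, then push the bayonet lock down over the spindle's head against the springy plate and turn it an eighth of a turn, so that it stays caught under the ears and clamps the stack. Let go of everything, and leave the other things on the bench where they are.

Things in the scene. Friction and masses are not known exactly. Their poses are not given: they have to be found in the camera images.
- winder_axis (a point): On the axis of the film winder's upright spindle, level with the top of its round plate (170 mm across) when free, 80 mm above the bench. Does not turn with the spindle. Fixed grey base 300 x 190 mm; its x axis points to the far end with crank and rollers (95 mm or more from the axis, under 40 mm above the plate). Spindle shaft 30 mm in diameter up to 70 mm above the plate.
- lugs (a point): On the spindle's axis, level with the tops of its four drive lugs: a cross of bars 7 mm wide, 44 mm tip to tip, standing 10 mm above the plate. This frame does not turn with the spindle: the angle at which spindle, lugs and ears stand is NOT given, only that lugs and ears are in line and repeat every 90 degrees. See it from above or feel for it. The spindle turns against a drag brake, 0.8 N m.
- ears (a point): On the spindle's axis, level with the tops of its four ears, 97 mm above the plate: a cross of bars 6 mm wide, 7 mm high, 30 mm tip to tip, on a neck 16 mm in diameter that starts at 74 mm (the 30 mm shaft tapers in from 70) and whose tapered tip ends 4 mm above the ears. Does not turn with the spindle.
- plate (a joint): How far the plate is pressed down along the spindle against its spring, m: 0 free, 0.011 at its stop. The spring resists with 9.6 N at 0 and 0.8 N more per mm; the stack's weight alone (about 5 N) does not move it. The spindle, its lugs and ears do not go down with the plate.
- core_mid (a point): Centre of the core to load: beige plastic tube 64 mm in diameter, 66 mm tall, on end, z up. Bore 36 mm, with four keyways 13 mm wide out to 50 mm diameter, full length, along its x and y axes. Off its keyways it rests on the lugs, 10 mm high; home on the plate, this point is 33 mm above the plate and the spindle tip 35 mm above the core's top, so grip its upper end. 120 g.
- flange_mid (a point): On the axis of the guide flange, 10 mm above its underside: aluminium disc 150 mm in diameter, 5 mm thick, lying flat with its hub up, z up. Grip it by the hub, 56 mm in diameter, from the disc to 20 mm above the underside. Plain bore of 36 mm right through. About 220 g.
- lock_mid (a point): Centre of the bayonet lock: black ribbed tube 60 mm in diameter, 40 mm tall, wall 11 mm, right way up, z up. Off its notches it rests on the ears, this point 117 mm above the plate's free level; notches over the ears, it drops onto the flange's hub, at 106 mm, the ears still 5 mm deep in the notches; locked, it is at about 101 mm. About 150 g.
- lock_lands (a point): On the lock's axis, level with the top of its four inner steel lands, 9 mm above its underside (bore 22 mm; four notches between them, 12 mm wide, out to 38 mm diameter, along its x and y axes). Pushed 6 to 9 mm down from where it stands on the hub (10 to 12 N) it turns; turned 45 degrees either way and let go, it rises and its lands are caught under the ears.
- narrow_core_mid (a point): Centre of a smaller core, beige plastic ring 50 mm in diameter, 35 mm tall, no keyways; not for this job, leave it alone.
- canister_a: Black film canister with grey lid, 34 mm in diameter, 52 mm tall, upright; origin at its underside; leave it alone.
- canister_b: A second black film canister with grey lid, 34 mm in diameter, 52 mm tall, upright; origin at its underside; leave it alone.
- cassette: Upright film cassette, 26 mm in diameter, 53 mm tall, origin at its underside; leave it alone.
- loupe: Black loupe, 52 mm in diameter, 48 mm tall, origin at its underside; leave it alone.
- film_tin: Flat round steel film tin, 108 mm in diameter, 38 mm tall, origin at its underside; leave it alone.
- cleaner: Yellow bottle with white cap, 56 mm in diameter, 130 mm tall, origin at its underside; leave it alone.
Not all that is in view belongs to the job. Leave any green look-alike of the part that bears lock_mid alone.

How it is judged:
By the outcome, as a careful person would: the job done as asked, in the order asked, and still so for the second after the job is handed in, with the robot touching nothing.
It also fails if it takes over 72 s, if anything falls off the work surface, if the arm or the gripper's body presses on something with over 40 N, if the wrist force passes 120 N, or if a joint passes its speed limit or range.

## Robot

A 6-joint arm with a two-finger parallel gripper is mounted at the origin on the work surface. World frame = base frame: x ahead of the robot, y to its left, z up, the work surface at z = 0. Lengths are in m, angles in degrees, forces in N, time in s.
With the tool pointing down it reaches from about 0.25 to 0.8 m from the base axis. Payload 8.5 kg.
Tool frame: the origin (TCP) lies at the very end of the fingers, on their centre line; the grasp point (between the pads) lies 19 mm behind it; z points along the fingers, y is the line along which they close (so a half turn about z gives the same grasp; the last joint's range is limited). The gripper opens to 85 mm and grips with 20 to 120 N. Pads are 22 mm wide; open, the fingers measure 114 mm over their backs; the gripper's body (76 mm by 85 mm) begins 54 mm behind the grasp point. The pads swing forward as they close: fully open they stand 13 mm farther back than shut.
Start: joints at [-69.958, 13.648, -0.773, 75.585, 0, 90], TCP at [0.18, -0.493, 0.231] pointing down, gripper open.
Joint ranges: [-152.45, 152.45], [-59.26, 108.67], [-65.41, 83.53], [-104.44, 129.93], [-82.83, 76.93], [-180, 180]. Speed limits (degrees/s): [127.2, 127.2, 159.86, 180, 180, 180].

## Interface

Orientations are given as a 3x3 rotation matrix whose columns are the frame's x, y, z axes.
In Python, from bench import robot gives the robot as it stands.
- The arm moves only by the tool carry_out, never from a script. Its argument "rows" is a list of rows, each an object of numbers: "x", "y", "z": the shift along the tool's x, y, z in units of 30 mm (1.0 is 30 mm); "wx", "wy", "wz": the turn, a rotation vector about the tool's x, y, z in units of 5 degrees (1.0 is 5 degrees); "jaw": the opening, from 0 (shut) to 1 (fully open). A call has 1 to 12 rows; each row shifts and turns the commanded pose from where the row before left it, along the tool's axes as they then stand; what a row does not reach is not made up. A row lasts 1/8 s, in which the tool goes at most 62.5 mm and 10.7 degrees, less where a joint would pass 70% of its speed; a pose out of reach is approached as far as the arm can. A call is refused whole if a number of a shift passes 1 or a number of a turn 1, either way. A call with a gripper value outside its range is refused whole. The fingers move at their own pace and stop on an object; "squeeze" is the grip in N (left out, the last holds). Time passes only in rows, so rows that do not move let the fingers close. It gives the time, the measured TCP pose, the force, the opening and the grip force at its end, in the units of the state.
- robot.read_state(): the state, without advancing time (a new reading comes with each control period).
- robot.capture(name): name is "scene" or "top" or "wrist"; returns a dict with "color" (384x512x3 uint8, red, green, blue), "depth" (384x512 float32, m along the optical axis (not along the pixel's ray), 0 where there is no reading), "fx", "fy", "cx", "cy" (pixels), "k1" (the pictures are not rectified: a ray, as slopes to the right and down, at radius r is drawn at 1 + k1 r^2 times it, then the intrinsics apply), "rvec" (rotation vector, rad) and "tvec" (3), from world to camera coordinates, as OpenCV has them; the wrist camera has in their place "tool_from_camera" (4x4, takes a point from camera to tool coordinates, whose origin is the TCP and whose axes are the flange's). Camera axes: x right, y down, z forward; pixel columns grow to the right and rows downward; lengths in m; the calibration is good to about 2 mm. A picture is of the moment at which its call begins: read the wrist's pose just before it.
- robot.job_done(): hands the job in; it is judged then, once.
Trained networks look in a picture, given as the dict that the camera call returned (one of the last four; its "shot" number tells which), for a name from the list of things; names that differ only in an ending like _2 or _b are one class to them, and where a whole thing is asked for, a point or a joint stands for the part that bears it (a point fixed in the world has none). Each returns a list of dicts, best first, with "p" (0 to 1); they miss things now and then, are a little off and sometimes report something else, mostly with a low value. They report only what shows in the picture. A call takes as long as a camera call. They do not tell look-alikes from the thing itself.
- robot.silhouettes(query, picture): "pixels" (384x512 bool, what is visible of it).
- robot.pinpoint(query, picture): "location" ([x, y, z] in m, in the coordinates of the camera as it stood for that picture, good to about 4 mm: a listed point, or the origin of a listed thing).
The state is a dict: "clock": time; "joint_pos": joint angles; "joint_velocities": joint speeds; "joint_efforts": joint torques, N m; "eef_pos": TCP position; "tcp_rot": TCP orientation; "wrist_force": force on the tool from outside, world axes, zero at the start; "moment": the same for the moment, N m; "finger_gap": finger opening in m; "grasp_force": force on a finger pad.
Only numpy, scipy, OpenCV 4.12 (cv2) and the standard library are available. Lean on these libraries where they do the work, as an engineer would, in place of code of your own. Each camera call takes 0.05 s, during which the arm holds its last target. There are 200 camera calls.

## Working session

There is one attempt and no reset: what is moved stays moved. The work goes in short steps, Python scripts to look and compute and a tool call to move; the robot and the scene stay as the last step left them, time stands still between calls to the robot, and variables do not carry over. Pictures are saved under pics/ and viewed, at most 10 in all, crops included, and the job is handed in when it is done.

Besides the shell and the picture viewer there is one more tool, called after "Request:" as name(argument=value, ...) on one line, values as JSON. carry_out: Moves the arm, as the interface text tells. Its arguments: {"type":"object","properties":{"rows":{"type":"array","items":{"type":"object","properties":{"x":{"type":"number"},"y":{"type":"number"},"z":{"type":"number"},"wx":{"type":"number"},"wy":{"type":"number"},"wz":{"type":"number"},"jaw":{"type":"number"}}}},"squeeze":{"type":"number"}},"required":["rows"]}

```bash
mkdir -p pics; cat > h.py <<'E'
import numpy as np, cv2
from bench import robot
def pose():
    s=robot.read_state(); return np.array(s["eef_pos"]),np.array(s["tcp_rot"]).reshape(3,3),s
def cap(n):
    p,R,s=pose(); c=robot.capture(n)
    if n=="wrist":
        T=np.array(c["tool_from_camera"]); c["M"]=R@T[:3,:3]; c["o"]=R@T[:3,3]+p
    else:
        Rc=cv2.Rodrigues(np.array(c["rvec"],float))[0]; c["M"]=Rc.T; c["o"]=-Rc.T@np.array(c["tvec"],float).ravel()
    return c
def w(c,l): return c["M"]@np.array(l)+c["o"]
def cloud(c):
    v,u=np.mgrid[0:384,0:512]; xd=(u-c["cx"])/c["fx"]; yd=(v-c["cy"])/c["fy"]; x,y=xd.copy(),yd.copy()
    for _ in range(8):
        f=1+c["k1"]*(x*x+y*y); x,y=xd/f,yd/f
    d=c["depth"]; P=np.dstack([x*d,y*d,d])@c["M"].T+c["o"]; P[d==0]=np.nan; return P
def save(c,n,box=None,s=1):
    im=c["color"][...,::-1]
    if box: im=im[box[1]:box[3],box[0]:box[2]]
    cv2.imwrite(f"pics/{n}.png",cv2.resize(im,None,fx=s,fy=s))
E
cat > a.py <<'E'
from h import *
np.set_printoptions(precision=4,suppress=True)
ims=[]
for n in("top","scene"):
    c=cap(n); save(c,n,None,1.5)
    for q in "winder_axis lugs ears core_mid flange_mid lock_mid narrow_core_mid canister_a cassette loupe film_tin cleaner".split():
        print(n,q,[(round(r["p"],2),w(c,r["location"]).round(3).tolist()) for r in robot.pinpoint(q,c)[:3]])
print(pose()[2])
E
python3 a.py
```

```text
top winder_axis [(0.58, [0.583, -0.033, 0.079]), (0.44, [0.459, 0.387, 0.01]), (0.28, [0.368, -0.111, 0.002])]
top lugs [(0.91, [0.578, -0.033, 0.092])]
top ears [(0.75, [0.585, -0.027, 0.176])]
top core_mid [(0.54, [0.452, 0.248, 0.032])]
top flange_mid [(0.96, [0.474, -0.301, 0.009]), (0.68, [0.582, -0.032, 0.09])]
top lock_mid [(0.86, [0.458, 0.391, 0.017]), (0.83, [0.354, 0.341, 0.02]), (0.56, [0.355, 0.451, 0.019])]
top narrow_core_mid [(0.44, [0.571, 0.31, 0.015])]
top canister_a [(0.54, [0.37, -0.113, 0.002]), (0.45, [0.733, 0.217, 0.005])]
top cassette [(0.54, [0.377, 0.091, -0.001]), (0.49, [0.736, 0.215, 0.001])]
top loupe [(0.76, [0.711, -0.269, -0.0])]
top film_tin [(0.91, [0.66, -0.43, -0.002])]
top cleaner [(0.52, [0.474, -0.302, 0.009])]
scene winder_axis [(0.87, [0.584, -0.032, 0.082])]
scene lugs [(0.83, [0.579, -0.031, 0.093])]
scene ears [(0.87, [0.583, -0.031, 0.182])]
scene core_mid [(0.65, [0.449, 0.246, 0.038])]
scene flange_mid [(0.94, [0.475, -0.301, 0.013])]
scene lock_mid [(0.78, [0.458, 0.391, 0.017]), (0.63, [0.355, 0.339, 0.024]), (0.53, [0.354, 0.455, 0
[... 322 characters left out ...]
0.66, [0.713, -0.268, 0.002])]
scene film_tin [(0.8, [0.658, -0.43, -0.0])]
scene cleaner [(0.7, [0.71, 0.33, 0.001])]
{'clock': 1.3, 'joint_pos': array([-69.9565,  13.6467,  -0.7746,  75.5833,  -0.002 ,  90.0006]), 'joint_velocities': array([-0.0224, -0.0165,  0.0489,  0.0241, -0.0872, -0.0223]), 'joint_efforts': array([ -0.0012, -53.8585,  34.6701,   0.0028,  -0.0002,   0.    ]), 'eef_pos': array([ 0.1799, -0.4932,  0.2313]), 'tcp_rot': array([[ 0.9394,  0.3427, -0.0001],
       [ 0.3427, -0.9394,  0.0001],
       [-0.    , -0.0001, -1.    ]]), 'wrist_force': array([-0.0382, -0.4475,  0.4823]), 'moment': array([0.0115, 0.0627, 0.0375]), 'grasp_force': 0.0, 'finger_gap': 0.0857456247939279}
```

View pics/top.png

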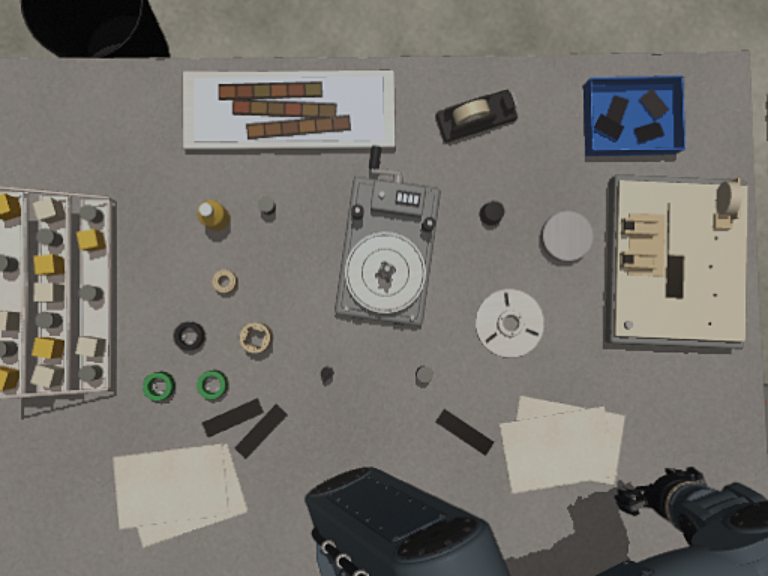

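View pics/scene.png

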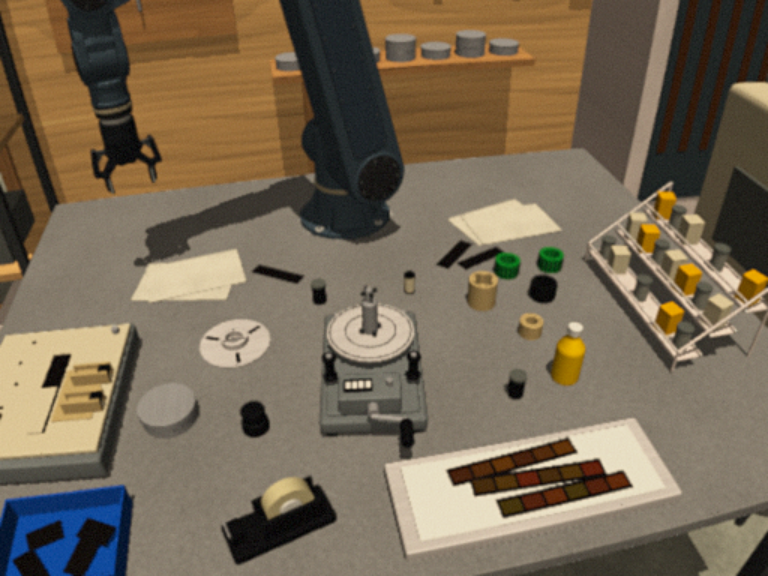

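The top view shows the black lock at px (190,336), the core at (256,338), the flange at (510,323) and the spindle at (386,272). The pinpoints agree with this. The green rings are the look-alikes. First I'll rise and turn the wrist.

Request:
carry_out(rows=[{"z": -0.6,"wz": -1,"jaw": 1},{"z": -0.6,"wz": -1,"jaw": 1},{"z": -0.6,"wz": -1,"jaw": 1},{"z": -0.6,"wz": -1,"jaw": 1},{"z": -0.6,"wz": -1,"jaw": 1},{"z": -0.6,"wz": -1,"jaw": 1},{"z": -0.4,"wz": -1,"jaw": 1},{"wz": -1,"jaw": 1}])

```text
validation failed for argument at $.ro...
```

```bash
cat >> h.py <<'E'
def yaw(R): return np.degrees(np.arctan2(R[1,0],R[0,0]))
def to(x,y,z):
    "units (30mm) along tool axes to reach"
    p,R,s=pose(); d=R.T@(np.array([x,y,z])-p)/0.03
    print("yaw",yaw(R).round(2),"tilt",R[:2,2].round(4),"p",p.round(4),"units",d.round(3),"q",s["joint_pos"].round(1),"t",s["clock"],"F",s["wrist_force"].round(1),"gap",round(s["finger_gap"],4))
E
python3 -c "
from h import *
c=cap('wrist'); print(np.array(c['tool_from_camera']).round(3),c['fx'])
to(.582,-.032,.34)"
```

```text
[[ 0.    -0.949 -0.315  0.081]
 [ 1.     0.    -0.    -0.   ]
 [ 0.    -0.315  0.949 -0.142]
 [ 0.     0.     0.     1.   ]] 276.67212057308035
yaw 20.04 tilt [-0.      0.0001] p [ 0.1799 -0.4932  0.2313] units [17.86  -9.847 -3.622] q [-70.   13.6  -0.8  75.6   0.   90. ] t 1.35 F [-0.5 -0.1  0.5] gap 0.0854
```

Request:
carry_out(rows=[{"x": 0,"y": 0,"z": -0.6,"wx": 0,"wy": 0,"wz": -1,"jaw": 1},{"x": 0,"y": 0,"z": -0.6,"wx": 0,"wy": 0,"wz": -1,"jaw": 1},{"x": 0,"y": 0,"z": -0.6,"wx": 0,"wy": 0,"wz": -1,"jaw": 1},{"x": 0,"y": 0,"z": -0.6,"wx": 0,"wy": 0,"wz": -1,"jaw": 1},{"x": 0,"y": 0,"z": -0.6,"wx": 0,"wy": 0,"wz": -1,"jaw": 1},{"x": 0,"y": 0,"z": -0.6,"wx": 0,"wy": 0,"wz": -1,"jaw": 1},{"x": 0,"y": 0,"z": -0.4,"wx": 0,"wy": 0,"wz": -1,"jaw": 1},{"x": 0,"y": 0,"z": 0,"wx": 0,"wy": 0,"wz": -1,"jaw": 1}])

```text
clock: 2.35
eef_pos: [0.18, -0.4935, 0.3523]
tcp_rot: [[0.497, 0.868, 0.001], [0.868, -0.497, -0.002], [-0.001, 0.001, -1.0]]
wrist_force: [-0.4, -0.0, 0.7]
finger_gap: 0.0851
grasp_force: 0.0
```

Request:
carry_out(rows=[{"x": 1,"y": 0.2,"z": 0,"wx": 0,"wy": 0,"wz": 0,"jaw": 1},{"x": 1,"y": 0.2,"z": 0,"wx": 0,"wy": 0,"wz": 0,"jaw": 1},{"x": 1,"y": 0.2,"z": 0,"wx": 0,"wy": 0,"wz": 0,"jaw": 1},{"x": 1,"y": 0.2,"z": 0,"wx": 0,"wy": 0,"wz": 0,"jaw": 1},{"x": 1,"y": 0.2,"z": 0,"wx": 0,"wy": 0,"wz": 0,"jaw": 1},{"x": 1,"y": 0.2,"z": 0,"wx": 0,"wy": 0,"wz": 0,"jaw": 1},{"x": 1,"y": 0.2,"z": 0,"wx": 0,"wy": 0,"wz": 0,"jaw": 1},{"x": 1,"y": 0.2,"z": 0,"wx": 0,"wy": 0,"wz": 0,"jaw": 1},{"x": 1,"y": 0.2,"z": 0,"wx": 0,"wy": 0,"wz": 0,"jaw": 1},{"x": 1,"y": 0.2,"z": 0,"wx": 0,"wy": 0,"wz": 0,"jaw": 1},{"x": 1,"y": 0.2,"z": 0,"wx": 0,"wy": 0,"wz": 0,"jaw": 1},{"x": 1,"y": 0.2,"z": 0,"wx": 0,"wy": 0,"wz": 0,"jaw": 1}])

```text
clock: 3.85
eef_pos: [0.4227, -0.2164, 0.3514]
tcp_rot: [[0.499, 0.866, 0.0], [0.866, -0.499, -0.0], [0.0, 0.0, -1.0]]
wrist_force: [0.6, 0.1, 0.3]
finger_gap: 0.0856
grasp_force: 0.0
```

Request:
carry_out(rows=[{"x": 1,"y": 0.2,"z": 0.2,"wx": 0,"wy": 0,"wz": 0,"jaw": 1},{"x": 1,"y": 0.2,"z": 0.3,"wx": 0,"wy": 0,"wz": 0,"jaw": 1},{"x": 1,"y": 0.2,"z": 0.3,"wx": 0,"wy": 0,"wz": 0,"jaw": 1},{"x": 1,"y": 0.2,"z": 0.3,"wx": 0,"wy": 0,"wz": 0,"jaw": 1},{"x": 1,"y": 0.2,"z": 0.3,"wx": 0,"wy": 0,"wz": 0,"jaw": 1},{"x": 1,"y": 0.2,"z": 0.3,"wx": 0,"wy": 0,"wz": 0,"jaw": 1},{"x": 1,"y": 0.2,"z": 0,"wx": 0,"wy": 0,"wz": 0,"jaw": 1},{"x": 1,"y": 0.2,"z": 0,"wx": 0,"wy": 0,"wz": 0,"jaw": 1},{"x": 0,"y": 0,"z": 0,"wx": 0,"wy": 0,"wz": 0,"jaw": 1}])

```text
clock: 4.97
eef_pos: [0.5844, -0.0319, 0.2995]
tcp_rot: [[0.498, 0.867, -0.001], [0.867, -0.498, 0.0], [-0.0, -0.001, -1.0]]
wrist_force: [0.2, -0.3, -0.2]
finger_gap: 0.0858
grasp_force: 0.0
```

```bash
cat > b.py <<'E'
from h import *
import sys
c=cap('wrist'); n=sys.argv[1]; save(c,n,None,1.5); np.savez(n,P=cloud(c),col=c['color'])
for q in sys.argv[2:]:
    print(q,[(round(r["p"],2),w(c,r["location"]).round(4).tolist()) for r in robot.pinpoint(q,c)[:3]])
to(.582,-.032,.30)
E
python3 b.py w1 lugs ears winder_axis
```

```text
lugs [(0.82, [0.5764, -0.0291, 0.0827])]
ears [(0.84, [0.5824, -0.0338, 0.1746])]
winder_axis [(0.72, [0.5863, -0.0305, 0.0772])]
yaw 60.01 tilt [-0.0002 -0.0001] p [ 0.583  -0.0338  0.3004] units [ 0.035 -0.06   0.015] q [ -3.3  19.1  16.9  87.8  -0.  116.7] t 5.175 F [0.1 0.5 0.3] gap 0.0852
```

View pics/w1.png

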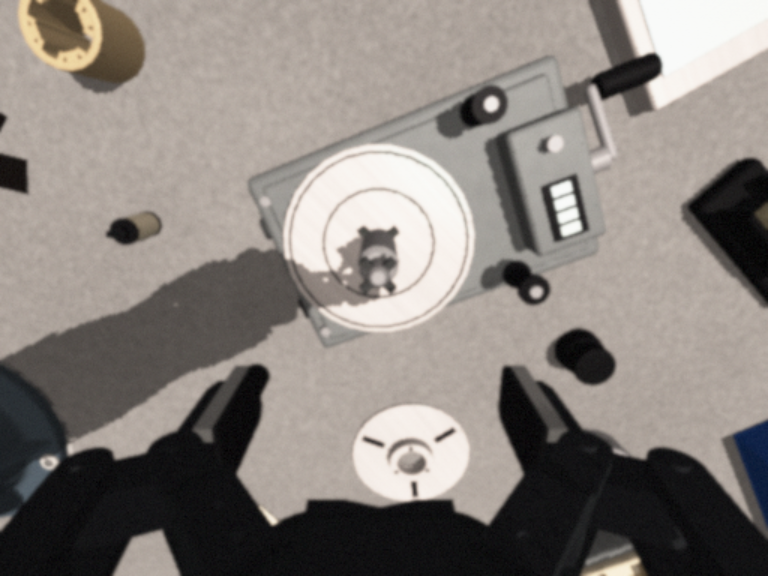

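The wrist view shows the spindle at px (378,265), with lugs and ears forming an X in the image. I'll get the angle from depth.

```bash
cat > ang.py <<'E'
from h import *
import sys
d=np.load('w1.npz');P=d['P'].reshape(-1,3)
P=P[np.isfinite(P).all(1)]
def sel(zl,zh,c,r0,r1):
    r=np.hypot(*(P[:,:2]-c).T); return P[(P[:,2]>zl)&(P[:,2]<zh)&(r>r0)&(r<r1)]
c=np.array([.582,-.032])
pl=sel(.06,.1,c,.04,.095); print("plate z",np.median(pl[:,2]))
h=cv2.convexHull((pl[abs(pl[:,2]-np.median(pl[:,2]))<.004][:,:2]*1e3).astype(np.float32)); print("plate circle",cv2.minEnclosingCircle(h))
def ph(Q,c):
    a=np.arctan2(*(Q[:,:2]-c).T[::-1]); f=np.exp(4j*a).mean(); return len(Q),np.degrees(np.angle(f))/4%90,abs(f)
for cc in (c,c+[.001,0],c+[0,.002],c+[-.002,0],c+[0,-.002]):
    print("lug",ph(sel(.084,.096,cc,.017,.024),cc),"ear",ph(sel(.165,.181,cc,.009,.0165),cc))
T=sel(.170,.19,c,0,.02); print("ears pts",len(T),T.mean(0),T[:,2].max())
E
python3 ang.py
python3 - <<'E'
import numpy as np,cv2
c=np.load('w1.npz')['col'][...,::-1]
cv2.imwrite('pics/w1c.png',cv2.resize(c[140:205,215:290],None,fx=8,fy=8,interpolation=3))
E
```

```text
plate z 0.0794435899670285
plate circle ((582.7848510742188, -30.680309295654297), 85.61534118652344)
lug (64, np.float64(15.567289635969246), np.float64(0.8796687810529864)) ear (211, np.float64(13.954719577464244), np.float64(0.5542813657886626))
lug (61, np.float64(17.254543262440436), np.float64(0.8911325246237966)) ear (196, np.float64(13.737731327428403), np.float64(0.6595123782052509))
lug (52, np.float64(14.016342519371765), np.float64(0.8973771742054522)) ear (187, np.float64(14.277499442291719), np.float64(0.7783178971585453))
lug (81, np.float64(14.400121811459552), np.float64(0.6418590402049069)) ear (210, np.float64(14.949708342977551), np.float64(0.34635396000091395))
lug (87, np.float64(17.94415432383748), np.float64(0.5109853632734409)) ear (211, np.float64(12.845216018698633), np.float64(0.263681879133993))
ears pts 411 [ 0.58298956 -0.02982735  0.17731877] 0.18253819651661152
```

View pics/w1c.png

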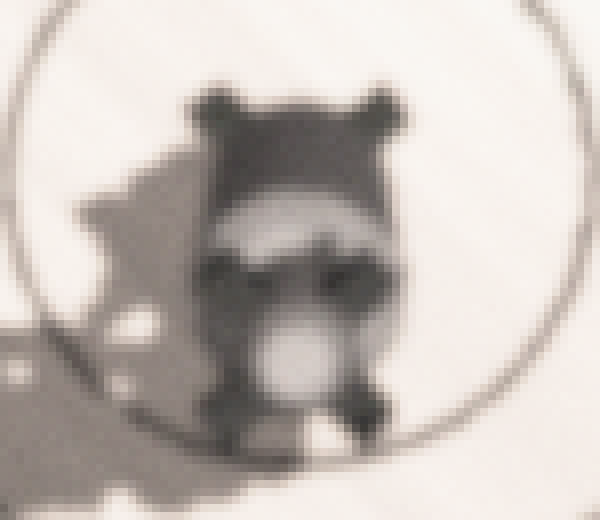

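The spindle angle is about 14.5° mod 90 and its axis is near (0.583, -0.0305). Next is the core.

Request:
carry_out(rows=[{"x": 0.65,"y": -0.95,"z": 0,"wx": 0,"wy": 0,"wz": 0,"jaw": 1},{"x": 0.65,"y": -0.95,"z": 0.3,"wx": 0,"wy": 0,"wz": 0,"jaw": 1},{"x": 0.65,"y": -0.95,"z": 0.4,"wx": 0,"wy": 0,"wz": 0,"jaw": 1},{"x": 0.65,"y": -0.95,"z": 0.4,"wx": 0,"wy": 0,"wz": 0,"jaw": 1},{"x": 0.65,"y": -0.95,"z": 0.4,"wx": 0,"wy": 0,"wz": 0,"jaw": 1},{"x": 0.65,"y": -0.95,"z": 0.4,"wx": 0,"wy": 0,"wz": 0,"jaw": 1},{"x": 0.65,"y": -0.95,"z": 0.4,"wx": 0,"wy": 0,"wz": 0,"jaw": 1},{"x": 0.65,"y": -0.95,"z": 0.4,"wx": 0,"wy": 0,"wz": 0,"jaw": 1},{"x": 0.7,"y": -0.9,"z": 0.4,"wx": 0,"wy": 0,"wz": 0,"jaw": 1},{"x": 0,"y": 0,"z": 0.2,"wx": 0,"wy": 0,"wz": 0,"jaw": 1}])

```text
clock: 6.42
eef_pos: [0.45, 0.2481, 0.2011]
tcp_rot: [[0.498, 0.867, -0.0], [0.867, -0.498, 0.0], [0.0, -0.0, -1.0]]
wrist_force: [-0.2, -0.6, -0.5]
finger_gap: 0.0857
grasp_force: 0.0
```

```bash
python3 b.py w2 core_mid
cat > core.py <<'E'
from h import *
P=np.load('w2.npz')['P'].reshape(-1,3);P=P[np.isfinite(P).all(1)]
c=np.array([.450,.247])
for zl,zh in((.058,.075),):
    for _ in range(3):
        r=np.hypot(*(P[:,:2]-c).T); Q=P[(P[:,2]>zl)&(P[:,2]<zh)&(r<.042)]
        m=cv2.minEnclosingCircle((Q[:,:2]*1e3).astype(np.float32)); 
        c=np.array(m[0])/1e3
    print(len(Q),m,np.median(Q[:,2]))
    r=np.hypot(*(Q[:,:2]-c).T); K=Q[(r>.0185)&(r<.0245)]; a=np.arctan2(*(K[:,:2]-c).T[::-1]); f=np.exp(4j*a).mean()
    print("keyway angle",(np.degrees(np.angle(f))/4+45)%90,abs(f),len(K))
E
python3 core.py
```

```text
core_mid [(0.62, [0.4515, 0.2424, 0.0319]), (0.53, [0.3709, 0.094, 0.0006])]
yaw 60.05 tilt [-0.0005 -0.0005] p [0.4506 0.2467 0.2011] units [-5.864  8.431 -3.295] q [ 28.7  13.3  -5.8  71.   -0.  148.7] t 6.525 F [-0.8  0.1 -0.3] gap 0.0856
1663 ((450.6199645996094, 243.90371704101562), 31.828258514404297) 0.06531314454117815
keyway angle 27.01523774530555 0.43151542103850177 472
```

View pics/w2.png

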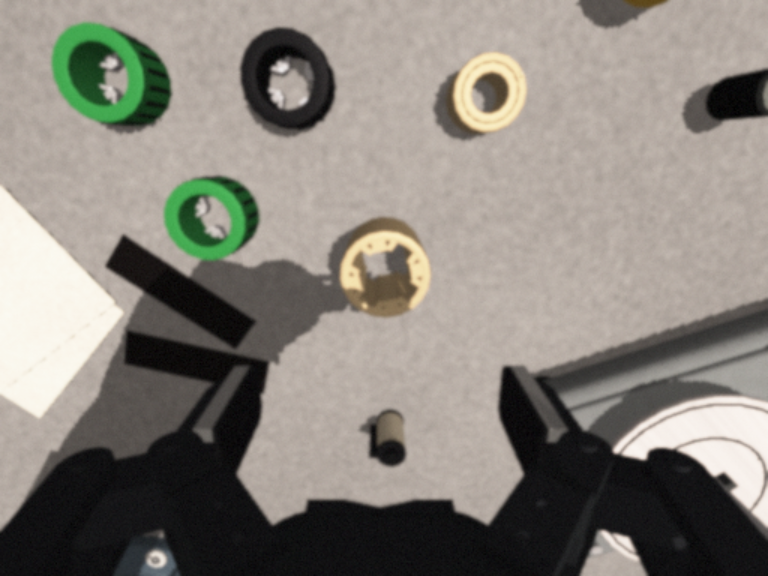

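The core is at px (385,272), with clear space around it for the fingers. The lock, a black ring, is at (287,78). I'll refine the keyway angle.

```bash
cat > core2.py <<'E'
from h import *
P=np.load('w2.npz')['P'].reshape(-1,3);P=P[np.isfinite(P).all(1)]
c=np.array([.4506,.2439])
for zl in(.060,.0625,.064):
  for dc in ([0,0],[0,.001],[0,-.001],[.001,0],[-.001,0]):
    cc=c+dc; r=np.hypot(*(P[:,:2]-cc).T); K=P[(P[:,2]>zl)&(P[:,2]<.072)&(r>.0195)&(r<.0245)]
    a=np.arctan2(*(K[:,:2]-cc).T[::-1]); f=np.exp(4j*a).mean()
    print(zl,dc,"keyway",(np.degrees(np.angle(f))/4+45)%90,abs(f),len(K))
K=P[(P[:,2]>.0625)&(P[:,2]<.072)]; r=np.hypot(*(K[:,:2]-c).T);K=K[(r>.0195)&(r<.0245)]
print(np.histogram(np.degrees(np.arctan2(*(K[:,:2]-c).T[::-1])),bins=np.arange(-180,181,10))[0])
im=np.load('w2.npz')['col'][...,::-1]; cv2.imwrite('pics/w2c.png',cv2.resize(im[145:218,220:292],None,fx=8,fy=8,interpolation=3))
to(.4506,.2439,.034)
E
python3 core2.py
```

```text
0.06 [0, 0] keyway 27.016993800537914 0.42154409487494 379
0.06 [0, 0.001] keyway 27.17449854281282 0.40160478049371656 388
0.06 [0, -0.001] keyway 26.95796270193788 0.3284679799119651 410
0.06 [0.001, 0] keyway 26.94513002501126 0.3973879414183031 395
0.06 [-0.001, 0] keyway 25.975888506952774 0.36709113052993925 405
0.0625 [0, 0] keyway 26.99261268819316 0.4467602684387556 361
0.0625 [0, 0.001] keyway 27.38122113163607 0.41447750935692734 365
0.0625 [0, -0.001] keyway 27.140066885616655 0.372207292429792 383
0.0625 [0.001, 0] keyway 27.076836891331194 0.4286538484310818 373
0.0625 [-0.001, 0] keyway 26.091097901173285 0.4118208744727588 378
0.064 [0, 0] keyway 26.81303741859954 0.45856410177273765 346
0.064 [0, 0.001] keyway 27.092668888008017 0.4301238825893797 344
0.064 [0, -0.001] keyway 27.180031680718322 0.41621743803234573 356
0.064 [0.001, 0] keyway 26.56638901110442 0.44192996487283537 353
0.064 [-0.001, 0] keyway 26.112919456415618 0.44512863058954105 354
[16  1  0  0 13 10 16 17 12 17  0  0  0 10 13 17 18 15 16  1  0  0 12 11
 22 17 16 18  1  0  0 12 17 16 16 11]
yaw 60.05 tilt [-0.0005 -0.0005] p [0.4506 0.2467 0.2011] units [-0.076  0.046  5.569] q [ 28.7  13.3  -5.8  71.   -0.  148.7] t 6.525 F [-0.8  0.1 -0.3] gap 0.0856
```

View pics/w2c.png

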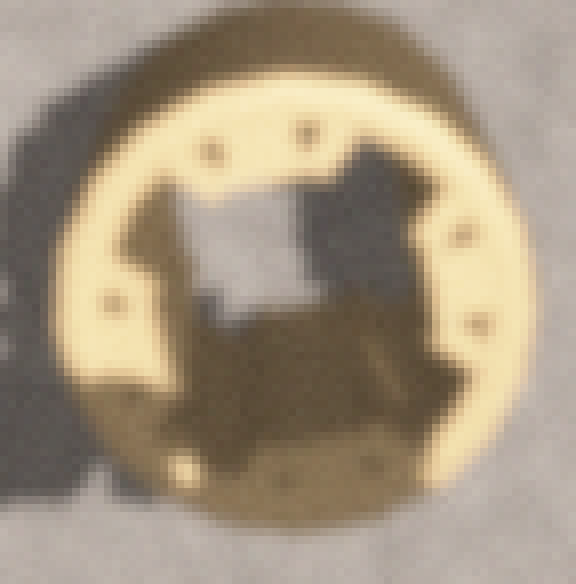

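The crop shows the keyways clearly, consistent with about 26°. Now I'll descend and grip.

Request:
carry_out(rows=[{"x": -0.08,"y": 0.05,"z": 0.9,"wx": 0,"wy": 0,"wz": 0,"jaw": 1},{"x": 0,"y": 0,"z": 1,"wx": 0,"wy": 0,"wz": 0,"jaw": 1},{"x": 0,"y": 0,"z": 1,"wx": 0,"wy": 0,"wz": 0,"jaw": 1},{"x": 0,"y": 0,"z": 1,"wx": 0,"wy": 0,"wz": 0,"jaw": 1},{"x": 0,"y": 0,"z": 1,"wx": 0,"wy": 0,"wz": 0,"jaw": 1},{"x": 0,"y": 0,"z": 0.67,"wx": 0,"wy": 0,"wz": 0,"jaw": 1},{"x": 0,"y": 0,"z": 0,"wx": 0,"wy": 0,"wz": 0,"jaw": 0.6},{"x": 0,"y": 0,"z": 0,"wx": 0,"wy": 0,"wz": 0,"jaw": 0.6},{"x": 0,"y": 0,"z": 0,"wx": 0,"wy": 0,"wz": 0,"jaw": 0.6},{"x": 0,"y": 0,"z": 0,"wx": 0,"wy": 0,"wz": 0,"jaw": 0.6}], squeeze=40)

```text
clock: 7.78
eef_pos: [0.4515, 0.2447, 0.0349]
tcp_rot: [[0.499, 0.866, 0.001], [0.866, -0.499, 0.001], [0.001, 0.001, -1.0]]
wrist_force: [0.7, 0.5, 1.3]
finger_gap: 0.0621
grasp_force: 44.3
```

Request:
carry_out(rows=[{"x": 0,"y": 0,"z": -0.5,"wx": 0,"wy": 0,"wz": 0,"jaw": 0.6},{"x": 0,"y": 0,"z": -1,"wx": 0,"wy": 0,"wz": 0.5,"jaw": 0.6},{"x": 0,"y": 0,"z": -1,"wx": 0,"wy": 0,"wz": 0.5,"jaw": 0.6},{"x": 0,"y": 0,"z": -1,"wx": 0,"wy": 0,"wz": 0.5,"jaw": 0.6},{"x": 0,"y": 0,"z": -1,"wx": 0,"wy": 0,"wz": 0.5,"jaw": 0.6},{"x": 0,"y": 0,"z": -1,"wx": 0,"wy": 0,"wz": 0.3,"jaw": 0.6},{"x": 0,"y": 0,"z": -1,"wx": 0,"wy": 0,"wz": 0,"jaw": 0.6},{"x": 0,"y": 0,"z": -0.5,"wx": 0,"wy": 0,"wz": 0,"jaw": 0.6}])

```text
clock: 8.78
eef_pos: [0.4513, 0.2448, 0.2467]
tcp_rot: [[0.662, 0.75, 0.002], [0.75, -0.662, 0.001], [0.003, 0.001, -1.0]]
wrist_force: [0.5, 0.2, -1.6]
finger_gap: 0.0622
grasp_force: 44.2
```

Request:
carry_out(rows=[{"x": -0.39,"y": 0.94,"z": 0,"wx": 0,"wy": 0,"wz": 0,"jaw": 0.6},{"x": -0.39,"y": 0.94,"z": 0,"wx": 0,"wy": 0,"wz": 0,"jaw": 0.6},{"x": -0.39,"y": 0.94,"z": 0,"wx": 0,"wy": 0,"wz": 0,"jaw": 0.6},{"x": -0.39,"y": 0.94,"z": 0,"wx": 0,"wy": 0,"wz": 0,"jaw": 0.6},{"x": -0.39,"y": 0.94,"z": 0,"wx": 0,"wy": 0,"wz": 0,"jaw": 0.6},{"x": -0.39,"y": 0.94,"z": 0,"wx": 0,"wy": 0,"wz": 0,"jaw": 0.6},{"x": -0.39,"y": 0.94,"z": 0,"wx": 0,"wy": 0,"wz": 0,"jaw": 0.6},{"x": -0.39,"y": 0.94,"z": 0,"wx": 0,"wy": 0,"wz": 0,"jaw": 0.6},{"x": -0.39,"y": 0.94,"z": 0,"wx": 0,"wy": 0,"wz": 0,"jaw": 0.6},{"x": -0.39,"y": 0.94,"z": 0,"wx": 0,"wy": 0,"wz": 0,"jaw": 0.6},{"x": 0,"y": 0,"z": 0,"wx": 0,"wy": 0,"wz": 0,"jaw": 0.6}])

```text
clock: 10.15
eef_pos: [0.5853, -0.0313, 0.2437]
tcp_rot: [[0.664, 0.748, -0.001], [0.748, -0.664, -0.0], [-0.001, -0.001, -1.0]]
wrist_force: [-0.2, 0.0, -1.7]
finger_gap: 0.062
grasp_force: 44.3
```

```bash
cat > f.py <<'E'
from h import *
c=cap('wrist'); P=cloud(c).reshape(-1,3);P=P[np.isfinite(P).all(1)]
p,R,s=pose(); top=p[2]+.032
cc=p[:2].copy()
for _ in range(3):
    r=np.hypot(*(P[:,:2]-cc).T);Q=P[(abs(P[:,2]-top)<.006)&(r<.036)]
    m=cv2.minEnclosingCircle((Q[:,:2]*1e3).astype(np.float32));cc=np.array(m[0])/1e3
print("core",m,len(Q),np.median(Q[:,2])-p[2])
r=np.hypot(*(Q[:,:2]-cc).T);K=Q[(r>.0195)&(r<.0245)];f=np.exp(4j*np.arctan2(*(K[:,:2]-cc).T[::-1])).mean()
print("keyway",(np.degrees(np.angle(f))/4+45)%90,abs(f),len(K))
to(.583,-.0305,.244)
E
python3 f.py
```

```text
core ((587.0186767578125, -27.83466911315918), 35.92853927612305) 8296 0.030260730372908967
keyway 15.212841061082553 0.2845195518751875 2062
yaw 48.46 tilt [-0.0012  0.0003] p [ 0.5847 -0.0304  0.2438] units [-0.042 -0.04  -0.008] q [ -3.   19.6   9.4  79.9   0.  128.6] t 10.2 F [ 0.1 -0.1 -1.5] gap 0.0621
```

Request:
carry_out(rows=[{"x": -0.04,"y": -0.04,"z": 0.4,"wx": 0,"wy": 0,"wz": 0,"jaw": 0.6},{"x": 0,"y": 0,"z": 0.5,"wx": 0,"wy": 0,"wz": 0,"jaw": 0.6},{"x": 0,"y": 0,"z": 0.5,"wx": 0,"wy": 0,"wz": 0,"jaw": 0.6},{"x": 0,"y": 0,"z": 0.5,"wx": 0,"wy": 0,"wz": 0,"jaw": 0.6}])

```text
clock: 10.7
eef_pos: [0.5829, -0.0295, 0.1859]
tcp_rot: [[0.662, 0.75, -0.001], [0.75, -0.662, 0.0], [-0.0, -0.001, -1.0]]
wrist_force: [-0.4, -0.5, -1.4]
finger_gap: 0.0615
grasp_force: 44.3
```

Request:
carry_out(rows=[{"x": 0,"y": 0,"z": 0.6,"wx": 0,"wy": 0,"wz": 0,"jaw": 0.6},{"x": 0,"y": 0,"z": 0.6,"wx": 0,"wy": 0,"wz": 0,"jaw": 0.6},{"x": 0,"y": 0,"z": 0.5,"wx": 0,"wy": 0,"wz": 0,"jaw": 0.6},{"x": 0,"y": 0,"z": 0,"wx": 0,"wy": 0,"wz": 0,"jaw": 0.6}])

```text
clock: 11.2
eef_pos: [0.5824, -0.0298, 0.1348]
tcp_rot: [[0.662, 0.749, -0.002], [0.749, -0.662, 0.0], [-0.001, -0.002, -1.0]]
wrist_force: [0.2, -0.3, -0.6]
finger_gap: 0.0621
grasp_force: 44.3
```

Lateral force is free, so I'll carry on down past the lug tops (TCP 0.124) to about 0.115.

Request:
carry_out(rows=[{"x": 0,"y": 0,"z": 0.2,"wx": 0,"wy": 0,"wz": 0,"jaw": 0.6},{"x": 0,"y": 0,"z": 0.2,"wx": 0,"wy": 0,"wz": 0,"jaw": 0.6},{"x": 0,"y": 0,"z": 0.15,"wx": 0,"wy": 0,"wz": 0,"jaw": 0.6},{"x": 0,"y": 0,"z": 0.1,"wx": 0,"wy": 0,"wz": 0,"jaw": 0.6},{"x": 0,"y": 0,"z": 0,"wx": 0,"wy": 0,"wz": 0,"jaw": 0.6}])

```text
clock: 11.82
eef_pos: [0.5831, -0.0299, 0.1165]
tcp_rot: [[0.662, 0.749, -0.0], [0.749, -0.662, 0.0], [-0.0, -0.0, -1.0]]
wrist_force: [0.2, -0.4, -1.7]
finger_gap: 0.0619
grasp_force: 44.3
```

Request:
carry_out(rows=[{"x": 0,"y": 0,"z": 0.08,"wx": 0,"wy": 0,"wz": 0,"jaw": 0.6},{"x": 0,"y": 0,"z": 0,"wx": 0,"wy": 0,"wz": 0,"jaw": 1},{"x": 0,"y": 0,"z": 0,"wx": 0,"wy": 0,"wz": 0,"jaw": 1},{"x": 0,"y": 0,"z": 0,"wx": 0,"wy": 0,"wz": 0,"jaw": 1},{"x": 0,"y": 0,"z": -0.5,"wx": 0,"wy": 0,"wz": 0,"jaw": 1},{"x": 0,"y": 0,"z": -1,"wx": 0,"wy": 0,"wz": 0,"jaw": 1},{"x": 0,"y": 0,"z": -1,"wx": 0,"wy": 0,"wz": 0,"jaw": 1},{"x": 0,"y": 0,"z": -1,"wx": 0,"wy": 0,"wz": 0,"jaw": 1},{"x": 0,"y": 0,"z": -1,"wx": 0,"wy": 0,"wz": 0,"jaw": 1},{"x": 0,"y": 0,"z": -1,"wx": 0,"wy": 0,"wz": 0,"jaw": 1}])

```text
clock: 13.08
eef_pos: [0.5831, -0.0299, 0.2816]
tcp_rot: [[0.662, 0.749, 0.001], [0.749, -0.662, 0.0], [0.001, 0.001, -1.0]]
wrist_force: [-0.1, 0.1, 0.5]
finger_gap: 0.0851
grasp_force: 0.0
```

```bash
cat > seat.py <<'E'
from h import *
c=cap('wrist');P=cloud(c);P0=P.reshape(-1,3);P0=P0[np.isfinite(P0).all(1)]
a=np.array([.583,-.0305]);r=np.hypot(*(P0[:,:2]-a).T)
Q=P0[(r>.025)&(r<.031)&(P0[:,2]>.12)];print("core top z",np.percentile(Q[:,2],[10,50,90]),len(Q))
Q=Q[abs(Q[:,2]-np.median(Q[:,2]))<.003]
R=P0[(r<.04)&(abs(P0[:,2]-np.median(Q[:,2]))<.004)];print(cv2.minEnclosingCircle((R[:,:2]*1e3).astype(np.float32)))
T=P0[(r<.02)&(P0[:,2]>.168)];print("ears mean",T.mean(0))
to(.474,-.301,.19)
E
python3 seat.py
```

```text
core top z [0.14526287 0.36895058 0.37577831] 3823
((592.24755859375, -18.97953987121582), 36.1172981262207)
ears mean [ 0.58970835 -0.02233117  0.34780674]
yaw 48.54 tilt [ 0.0063 -0.0002] p [ 0.5842 -0.03    0.2855] units [-9.216  3.214  3.164] q [ -2.9  18.9  14.5  85.2   0.  128.5] t 13.125 F [-0.5  0.8  2.7] gap 0.0855
```

The core is seated: its top is at 0.145 and home is 0.146. Next is the flange.

Request:
carry_out(rows=[{"x": -0.92,"y": 0.32,"z": 0,"wx": 0,"wy": 0,"wz": 0,"jaw": 1},{"x": -0.92,"y": 0.32,"z": 0,"wx": 0,"wy": 0,"wz": 0,"jaw": 1},{"x": -0.92,"y": 0.32,"z": 0.5,"wx": 0,"wy": 0,"wz": 0,"jaw": 1},{"x": -0.92,"y": 0.32,"z": 0.5,"wx": 0,"wy": 0,"wz": 0,"jaw": 1},{"x": -0.92,"y": 0.32,"z": 0.6,"wx": 0,"wy": 0,"wz": 0,"jaw": 1},{"x": -0.92,"y": 0.32,"z": 0.6,"wx": 0,"wy": 0,"wz": 0,"jaw": 1},{"x": -0.92,"y": 0.32,"z": 0.6,"wx": 0,"wy": 0,"wz": 0,"jaw": 1},{"x": -0.92,"y": 0.32,"z": 0.6,"wx": 0,"wy": 0,"wz": 0,"jaw": 1},{"x": -0.92,"y": 0.32,"z": 0.6,"wx": 0,"wy": 0,"wz": 0,"jaw": 1},{"x": -0.92,"y": 0.32,"z": 0.6,"wx": 0,"wy": 0,"wz": 0,"jaw": 1},{"x": 0,"y": 0,"z": 0,"wx": 0,"wy": 0,"wz": 0,"jaw": 1}])

```text
clock: 14.5
eef_pos: [0.4713, -0.3014, 0.1408]
tcp_rot: [[0.664, 0.748, -0.001], [0.748, -0.664, 0.001], [-0.0, -0.001, -1.0]]
wrist_force: [-0.5, 0.5, -0.3]
finger_gap: 0.0855
grasp_force: 0.0
```

```bash
cat > fl.py <<'E'
from h import *
c=cap('wrist');P=cloud(c).reshape(-1,3);P=P[np.isfinite(P).all(1)]
a=np.array([.474,-.301])
for zl,zh,rr in((.015,.027,.034),(.003,.010,.085)):
    cc=a.copy()
    for _ in range(3):
        r=np.hypot(*(P[:,:2]-cc).T);Q=P[(P[:,2]>zl)&(P[:,2]<zh)&(r<rr)]
        m=cv2.minEnclosingCircle((Q[:,:2]*1e3).astype(np.float32));cc=np.array(m[0])/1e3
    print(m,len(Q),np.median(Q[:,2]))
print([(round(r["p"],2),w(c,r["location"]).round(4).tolist()) for r in robot.pinpoint('flange_mid',c)[:2]])
to(.474,-.301,.004)
E
python3 fl.py
```

```text
((472.88763427734375, -303.0951843261719), 27.9820499420166) 1403 0.019378908377915283
((473.3909606933594, -302.94635009765625), 75.15032958984375) 12929 0.004506217856389438
[(0.78, [0.4686, -0.3028, 0.0107])]
yaw 48.5 tilt [0.0006 0.    ] p [ 0.4726 -0.3003  0.1421] units [0.012 0.047 4.602] q [-32.4  19.5  -5.9  64.6   0.   99.1] t 14.6 F [ 0.4 -0.6  1. ] gap 0.0854
```

Request:
carry_out(rows=[{"x": -0.04,"y": 0.06,"z": 0.8,"wx": 0,"wy": 0,"wz": 0,"jaw": 1},{"x": 0,"y": 0,"z": 1,"wx": 0,"wy": 0,"wz": 0,"jaw": 1},{"x": 0,"y": 0,"z": 1,"wx": 0,"wy": 0,"wz": 0,"jaw": 1},{"x": 0,"y": 0,"z": 1,"wx": 0,"wy": 0,"wz": 0,"jaw": 1},{"x": 0,"y": 0,"z": 0.6,"wx": 0,"wy": 0,"wz": 0,"jaw": 1},{"x": 0,"y": 0,"z": 0.2,"wx": 0,"wy": 0,"wz": 0,"jaw": 1},{"x": 0,"y": 0,"z": 0,"wx": 0,"wy": 0,"wz": 0,"jaw": 0.5},{"x": 0,"y": 0,"z": 0,"wx": 0,"wy": 0,"wz": 0,"jaw": 0.5},{"x": 0,"y": 0,"z": 0,"wx": 0,"wy": 0,"wz": 0,"jaw": 0.5},{"x": 0,"y": 0,"z": 0,"wx": 0,"wy": 0,"wz": 0,"jaw": 0.5}], squeeze=60)

```text
clock: 15.85
eef_pos: [0.474, -0.3026, 0.0052]
tcp_rot: [[0.662, 0.75, 0.002], [0.75, -0.662, -0.001], [0.001, 0.002, -1.0]]
wrist_force: [-1.0, 2.1, 8.8]
finger_gap: 0.0538
grasp_force: 61.3
```

Request:
carry_out(rows=[{"x": 0,"y": 0,"z": -0.3,"wx": 0,"wy": 0,"wz": 0,"jaw": 0.5},{"x": 0,"y": 0,"z": -0.6,"wx": 0,"wy": 0,"wz": 0,"jaw": 0.5},{"x": 0,"y": 0,"z": -1,"wx": 0,"wy": 0,"wz": 0,"jaw": 0.5},{"x": 0,"y": 0,"z": -1,"wx": 0,"wy": 0,"wz": 0,"jaw": 0.5},{"x": 0,"y": 0,"z": -1,"wx": 0,"wy": 0,"wz": 0,"jaw": 0.5},{"x": 0,"y": 0,"z": -1,"wx": 0,"wy": 0,"wz": 0,"jaw": 0.5},{"x": 0,"y": 0,"z": -1,"wx": 0,"wy": 0,"wz": 0,"jaw": 0.5},{"x": 0,"y": 0,"z": -0.9,"wx": 0,"wy": 0,"wz": 0,"jaw": 0.5}])

```text
clock: 16.85
eef_pos: [0.4729, -0.3023, 0.2093]
tcp_rot: [[0.662, 0.749, 0.001], [0.749, -0.662, -0.001], [0.0, 0.001, -1.0]]
wrist_force: [-1.0, 0.1, -3.1]
finger_gap: 0.0538
grasp_force: 63.6
```

Request:
carry_out(rows=[{"x": 0.9,"y": -0.3,"z": 0,"wx": 0,"wy": 0,"wz": 0,"jaw": 0.5},{"x": 0.9,"y": -0.3,"z": 0,"wx": 0,"wy": 0,"wz": 0,"jaw": 0.5},{"x": 0.9,"y": -0.3,"z": 0,"wx": 0,"wy": 0,"wz": 0,"jaw": 0.5},{"x": 0.9,"y": -0.3,"z": 0,"wx": 0,"wy": 0,"wz": 0,"jaw": 0.5},{"x": 0.9,"y": -0.3,"z": 0,"wx": 0,"wy": 0,"wz": 0,"jaw": 0.5},{"x": 0.9,"y": -0.3,"z": 0,"wx": 0,"wy": 0,"wz": 0,"jaw": 0.5},{"x": 0.9,"y": -0.3,"z": 0,"wx": 0,"wy": 0,"wz": 0,"jaw": 0.5},{"x": 0.9,"y": -0.3,"z": 0,"wx": 0,"wy": 0,"wz": 0,"jaw": 0.5},{"x": 0.9,"y": -0.4,"z": 0,"wx": 0,"wy": 0,"wz": 0,"jaw": 0.5},{"x": 0.9,"y": -0.4,"z": 0,"wx": 0,"wy": 0,"wz": 0,"jaw": 0.5},{"x": 0.24,"y": -0.06,"z": 0,"wx": 0,"wy": 0,"wz": 0,"jaw": 0.5},{"x": 0,"y": 0,"z": 0,"wx": 0,"wy": 0,"wz": 0,"jaw": 0.5}])

```text
clock: 18.35
eef_pos: [0.5832, -0.0299, 0.2076]
tcp_rot: [[0.662, 0.75, 0.0], [0.75, -0.662, -0.0], [-0.0, 0.0, -1.0]]
wrist_force: [-0.7, -0.3, -2.2]
finger_gap: 0.0538
grasp_force: 63.6
```

```bash
cat > g.py <<'E'
from h import *
for _ in range(2): to(.583,-.0305,.158); cap('wrist')
c=cap('wrist');P=cloud(c).reshape(-1,3);P=P[np.isfinite(P).all(1)]
p=pose()[0];cc=p[:2].copy()
for _ in range(4):
    r=np.hypot(*(P[:,:2]-cc).T);Q=P[(abs(P[:,2]-p[2])<.006)&(r<.085)]
    m=cv2.minEnclosingCircle((Q[:,:2]*1e3).astype(np.float32));cc=np.array(m[0])/1e3
pl=np.linalg.lstsq(np.c_[Q[:,:2]-cc,np.ones(len(Q))],Q[:,2],rcond=None)[0]
print("flange",m,len(Q),"tilt/height",pl)
E
python3 g.py
```

```text
yaw 48.58 tilt [ 0.0001 -0.0002] p [ 0.5832 -0.0299  0.2076] units [-0.021  0.008  1.654] q [ -2.9  19.9   4.7  74.8  -0.  128.5] t 18.35 F [-0.7 -0.3 -2.2] gap 0.0538
yaw 48.54 tilt [-0.0002 -0.0002] p [ 0.583  -0.0303  0.2075] units [-0.004  0.004  1.65 ] q [ -3.   19.9   4.7  74.8  -0.  128.5] t 18.4 F [ 1.3  0.1 -3. ] gap 0.0537
flange ((582.6781005859375, -31.035640716552734), 75.35987091064453) 32256 tilt/height [-0.00481774 -0.00135631  0.20680548]
```

The flange is centred and level, so I'll lower it.

Request:
carry_out(rows=[{"x": 0,"y": 0,"z": 0.4,"wx": 0,"wy": 0,"wz": 0,"jaw": 0.5},{"x": 0,"y": 0,"z": 0.4,"wx": 0,"wy": 0,"wz": 0,"jaw": 0.5},{"x": 0,"y": 0,"z": 0.4,"wx": 0,"wy": 0,"wz": 0,"jaw": 0.5},{"x": 0,"y": 0,"z": 0.4,"wx": 0,"wy": 0,"wz": 0,"jaw": 0.5},{"x": 0,"y": 0,"z": 0.15,"wx": 0,"wy": 0,"wz": 0,"jaw": 0.5},{"x": 0,"y": 0,"z": 0,"wx": 0,"wy": 0,"wz": 0,"jaw": 0.5}])

```text
clock: 19.25
eef_pos: [0.5831, -0.0298, 0.1545]
tcp_rot: [[0.662, 0.75, -0.001], [0.75, -0.662, 0.0], [-0.0, -0.001, -1.0]]
wrist_force: [0.3, -0.2, -2.2]
finger_gap: 0.0539
grasp_force: 63.6
```

Request:
carry_out(rows=[{"x": 0,"y": 0,"z": 0.08,"wx": 0,"wy": 0,"wz": 0,"jaw": 0.5},{"x": 0,"y": 0,"z": 0,"wx": 0,"wy": 0,"wz": 0,"jaw": 0.5},{"x": 0,"y": 0,"z": 0,"wx": 0,"wy": 0,"wz": 0,"jaw": 1},{"x": 0,"y": 0,"z": 0,"wx": 0,"wy": 0,"wz": 0,"jaw": 1},{"x": 0,"y": 0,"z": 0,"wx": 0,"wy": 0,"wz": 0,"jaw": 1},{"x": 0,"y": 0,"z": -0.5,"wx": 0,"wy": 0,"wz": 0,"jaw": 1},{"x": 0,"y": 0,"z": -1,"wx": 0,"wy": 0,"wz": 0,"jaw": 1},{"x": 0,"y": 0,"z": -1,"wx": 0,"wy": 0,"wz": 0,"jaw": 1},{"x": 0,"y": 0,"z": -1,"wx": 0,"wy": 0,"wz": 0,"jaw": 1},{"x": 0,"y": 0,"z": -1,"wx": 0,"wy": 0,"wz": 0,"jaw": 1},{"x": 0,"y": 0,"z": 0,"wx": 0,"wy": 0,"wz": 0,"jaw": 1}])

```text
clock: 20.62
eef_pos: [0.5843, -0.0299, 0.2908]
tcp_rot: [[0.662, 0.749, 0.005], [0.749, -0.662, -0.0], [0.003, 0.004, -1.0]]
wrist_force: [0.6, 0.2, 0.2]
finger_gap: 0.0854
grasp_force: 0.0
```

```bash
cat > k.py <<'E'
from h import *
c=cap('wrist');P=cloud(c).reshape(-1,3);P=P[np.isfinite(P).all(1)]
for lo,hi,rr in((.145,.156,.085),(.160,.171,.034)):
    cc=np.array([.583,-.0305])
    for _ in range(3):
        r=np.hypot(*(P[:,:2]-cc).T);Q=P[(P[:,2]>lo)&(P[:,2]<hi)&(r<rr)]
        m=cv2.minEnclosingCircle((Q[:,:2]*1e3).astype(np.float32));cc=np.array(m[0])/1e3
    print(m,len(Q),np.median(Q[:,2]))
for a in ([.583,-.0305],[.582,-.0305],[.583,-.0295],[.583,-.0315]):
    a=np.array(a);r=np.hypot(*(P[:,:2]-a).T);K=P[(P[:,2]>.1725)&(P[:,2]<.180)&(r>.010)&(r<.016)]
    f=np.exp(4j*np.arctan2(*(K[:,:2]-a).T[::-1])).mean();print("ears",np.degrees(np.angle(f))/4%90,abs(f),len(K))
to(.458,.391,.16)
E
python3 k.py
```

```text
((582.4911499023438, -30.020309448242188), 75.31724548339844) 13037 0.1504748285495311
((581.587158203125, -29.981765747070312), 28.028615951538086) 1389 0.16539521338968982
ears 14.813507225659436 0.8080274620325176 154
ears 14.787431855859234 0.8000344619276591 150
ears 14.81871196128544 0.7980530002724274 149
ears 14.91925713304073 0.7718506722554912 153
yaw 48.54 tilt [ 0.0028 -0.    ] p [ 0.5838 -0.0299  0.289 ] units [  7.732 -12.441   4.289] q [ -2.9  19.   15.1  86.    0.  128.5] t 20.675 F [-0.2  0.1  0. ] gap 0.0853
```

The flange is seated (disc top 0.1505) and the ears are at 14.8°. I'll turn the wrist and go to the lock.

Request:
carry_out(rows=[{"x": 0,"y": 0,"z": 0,"wx": 0,"wy": 0,"wz": -1,"jaw": 1},{"x": 0,"y": 0,"z": 0,"wx": 0,"wy": 0,"wz": -1,"jaw": 1},{"x": 0,"y": 0,"z": 0,"wx": 0,"wy": 0,"wz": -1,"jaw": 1},{"x": 0,"y": 0,"z": 0,"wx": 0,"wy": 0,"wz": -1,"jaw": 1},{"x": 0,"y": 0,"z": 0,"wx": 0,"wy": 0,"wz": -1,"jaw": 1},{"x": 0,"y": 0,"z": 0,"wx": 0,"wy": 0,"wz": -1,"jaw": 1},{"x": 0,"y": 0,"z": 0,"wx": 0,"wy": 0,"wz": -1,"jaw": 1},{"x": 0,"y": 0,"z": 0,"wx": 0,"wy": 0,"wz": -1,"jaw": 1},{"x": 0,"y": 0,"z": 0,"wx": 0,"wy": 0,"wz": -1,"jaw": 1},{"x": 0,"y": 0,"z": 0,"wx": 0,"wy": 0,"wz": -1,"jaw": 1},{"x": 1,"y": -0.14,"z": 0,"wx": 0,"wy": 0,"wz": 0,"jaw": 1},{"x": 1,"y": -0.14,"z": 0,"wx": 0,"wy": 0,"wz": 0,"jaw": 1}])

```text
clock: 22.18
eef_pos: [0.5654, 0.0286, 0.2865]
tcp_rot: [[-0.148, 0.989, -0.002], [0.989, 0.148, 0.0], [0.0, -0.002, -1.0]]
wrist_force: [0.6, -0.8, -0.5]
finger_gap: 0.0856
grasp_force: 0.0
```

Request:
carry_out(rows=[{"x": 1,"y": -0.14,"z": 0.2,"wx": 0,"wy": 0,"wz": 0,"jaw": 1},{"x": 1,"y": -0.14,"z": 0.3,"wx": 0,"wy": 0,"wz": 0,"jaw": 1},{"x": 1,"y": -0.14,"z": 0.3,"wx": 0,"wy": 0,"wz": 0,"jaw": 1},{"x": 1,"y": -0.14,"z": 0.4,"wx": 0,"wy": 0,"wz": 0,"jaw": 1},{"x": 1,"y": -0.14,"z": 0.4,"wx": 0,"wy": 0,"wz": 0,"jaw": 1},{"x": 1,"y": -0.14,"z": 0.4,"wx": 0,"wy": 0,"wz": 0,"jaw": 1},{"x": 1,"y": -0.14,"z": 0.4,"wx": 0,"wy": 0,"wz": 0,"jaw": 1},{"x": 1,"y": -0.14,"z": 0.4,"wx": 0,"wy": 0,"wz": 0,"jaw": 1},{"x": 1,"y": -0.14,"z": 0.4,"wx": 0,"wy": 0,"wz": 0,"jaw": 1},{"x": 1,"y": -0.14,"z": 0.4,"wx": 0,"wy": 0,"wz": 0,"jaw": 1},{"x": 1,"y": -0.14,"z": 0.4,"wx": 0,"wy": 0,"wz": 0,"jaw": 1},{"x": 1,"y": -0.14,"z": 0,"wx": 0,"wy": 0,"wz": 0,"jaw": 1}])

```text
clock: 23.68
eef_pos: [0.4614, 0.3769, 0.1656]
tcp_rot: [[-0.149, 0.989, -0.003], [0.989, 0.149, -0.002], [-0.002, -0.003, -1.0]]
wrist_force: [0.5, 0.1, -0.7]
finger_gap: 0.0854
grasp_force: 0.0
```

Request:
carry_out(rows=[{"x": 0.5,"y": -0.1,"z": 0,"wx": 0,"wy": 0,"wz": 0,"jaw": 1},{"x": 0,"y": 0,"z": 0,"wx": 0,"wy": 0,"wz": 0,"jaw": 1}])

```text
clock: 23.92
eef_pos: [0.457, 0.3914, 0.1671]
tcp_rot: [[-0.15, 0.989, -0.0], [0.989, 0.15, -0.0], [-0.0, -0.001, -1.0]]
wrist_force: [0.0, 0.1, -0.9]
finger_gap: 0.0853
grasp_force: 0.0
```

```bash
cat > lk.py <<'E'
from h import *
c=cap('wrist');P3=cloud(c);P=P3.reshape(-1,3);P=P[np.isfinite(P).all(1)]
cc=np.array([.458,.391])
for _ in range(4):
    r=np.hypot(*(P[:,:2]-cc).T);Q=P[(P[:,2]>.036)&(P[:,2]<.048)&(r<.04)]
    m=cv2.minEnclosingCircle((Q[:,:2]*1e3).astype(np.float32));cc=np.array(m[0])/1e3
print(m,len(Q),np.median(Q[:,2]))
r=np.hypot(*(P[:,:2]-cc).T)
for z0,z1 in((.003,.014),(.006,.014)):
    K=P[(r>.012)&(r<.019)&(P[:,2]>z0)&(P[:,2]<z1)];a=np.arctan2(*(K[:,:2]-cc).T[::-1])
    f=np.exp(4j*a).mean();print("land ang",np.degrees(np.angle(f))/4%90,abs(f),len(K));print(np.histogram(np.degrees(a),bins=np.arange(-180,181,10))[0])
uv=np.argwhere(np.hypot(P3[...,0]-cc[0],P3[...,1]-cc[1])<.034);(v0,u0),(v1,u1)=uv.min(0),uv.max(0);print(u0,v0,u1,v1)
im=c['color'][...,::-1].astype(float);im=np.clip(im*1.3,0,255).astype(np.uint8)
cv2.imwrite('pics/lk.png',cv2.resize(im[v0-3:v1+3,u0-3:u1+3],None,fx=7,fy=7,interpolation=3)[:600,:800])
to(cc[0],cc[1],.01)
E
python3 lk.py
```

```text
((456.8672790527344, 388.3818054199219), 29.868539810180664) 1538 0.0393320429500488
land ang 2.0768594070757036 0.47636018520530427 198
[14 12  7  0  1  1  5 14 14 13 12  9  5  5  4  6 14 13 18 11  3  0  0  0
  0  0  0  0  0  0  0  0  0  0  8  9]
land ang 1.6422846978627674 0.5171550020404774 179
[14 11  7  0  1  1  4 12 14 13 10  7  4  3  3  6 12 13 17  9  2  0  0  0
  0  0  0  0  0  0  0  0  0  0  7  9]
133 147 365 383
yaw 98.58 tilt [-0.0003 -0.0005] p [0.4574 0.3908 0.1672] units [-0.073 -0.026  5.242] q [ 40.5  22.7   2.9  70.3  -0.  121.9] t 23.975 F [-0.2 -0.  -0.3] gap 0.0854
```

View pics/lk.png

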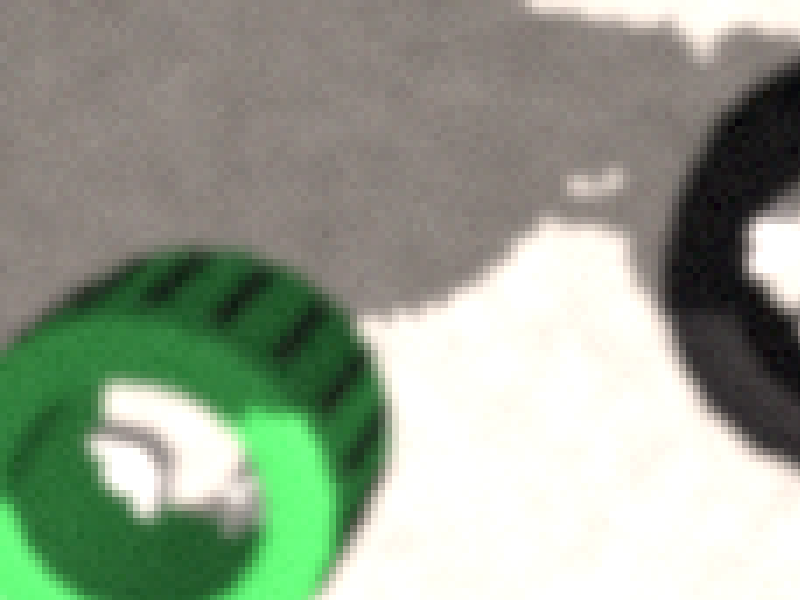

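That crop mostly missed the lock: it shows the green ring at the left and the black lock at the right edge. The depth histogram puts the lands near 1–2°, so the notches are near 46.5°. Gripping the lock.

Request:
carry_out(rows=[{"x": -0.07,"y": -0.03,"z": 0.84,"wx": 0,"wy": 0,"wz": 0,"jaw": 1},{"x": 0,"y": 0,"z": 1,"wx": 0,"wy": 0,"wz": 0,"jaw": 1},{"x": 0,"y": 0,"z": 1,"wx": 0,"wy": 0,"wz": 0,"jaw": 1},{"x": 0,"y": 0,"z": 1,"wx": 0,"wy": 0,"wz": 0,"jaw": 1},{"x": 0,"y": 0,"z": 1,"wx": 0,"wy": 0,"wz": 0,"jaw": 1},{"x": 0,"y": 0,"z": 0.6,"wx": 0,"wy": 0,"wz": 0,"jaw": 1},{"x": 0,"y": 0,"z": 0,"wx": 0,"wy": 0,"wz": 0,"jaw": 0.55},{"x": 0,"y": 0,"z": 0,"wx": 0,"wy": 0,"wz": 0,"jaw": 0.55},{"x": 0,"y": 0,"z": 0,"wx": 0,"wy": 0,"wz": 0,"jaw": 0.55},{"x": 0,"y": 0,"z": 0,"wx": 0,"wy": 0,"wz": 0,"jaw": 0.55}], squeeze=80)

```text
clock: 25.22
eef_pos: [0.4575, 0.389, 0.0052]
tcp_rot: [[-0.148, 0.989, 0.001], [0.989, 0.148, 0.001], [0.001, 0.001, -1.0]]
wrist_force: [0.5, -0.7, 4.1]
finger_gap: 0.0573
grasp_force: 85.8
```

Request:
carry_out(rows=[{"x": 0,"y": 0,"z": -0.5,"wx": 0,"wy": 0,"wz": 0,"jaw": 0.55},{"x": 0,"y": 0,"z": -0.9,"wx": 0,"wy": 0,"wz": 0.9,"jaw": 0.55},{"x": 0,"y": 0,"z": -0.9,"wx": 0,"wy": 0,"wz": 0.9,"jaw": 0.55},{"x": 0,"y": 0,"z": -0.9,"wx": 0,"wy": 0,"wz": 0.9,"jaw": 0.55},{"x": 0,"y": 0,"z": -0.9,"wx": 0,"wy": 0,"wz": 0.9,"jaw": 0.55},{"x": 0,"y": 0,"z": -0.9,"wx": 0,"wy": 0,"wz": 0.9,"jaw": 0.55},{"x": 0,"y": 0,"z": -1,"wx": 0,"wy": 0,"wz": 0.9,"jaw": 0.55},{"x": 0,"y": 0,"z": -1,"wx": 0,"wy": 0,"wz": 0.94,"jaw": 0.55},{"x": 0,"y": 0,"z": 0,"wx": 0,"wy": 0,"wz": 0,"jaw": 0.55}])

```text
clock: 26.35
eef_pos: [0.4577, 0.3897, 0.2174]
tcp_rot: [[0.393, 0.919, 0.004], [0.919, -0.393, 0.003], [0.005, 0.002, -1.0]]
wrist_force: [0.7, 0.7, -2.3]
finger_gap: 0.0576
grasp_force: 85.5
```

Request:
carry_out(rows=[{"x": -0.93,"y": 0.78,"z": 0,"wx": 0,"wy": 0,"wz": 0,"jaw": 0.55},{"x": -0.93,"y": 0.78,"z": 0,"wx": 0,"wy": 0,"wz": 0,"jaw": 0.55},{"x": -0.93,"y": 0.78,"z": 0,"wx": 0,"wy": 0,"wz": 0,"jaw": 0.55},{"x": -0.93,"y": 0.78,"z": 0,"wx": 0,"wy": 0,"wz": 0,"jaw": 0.55},{"x": -0.93,"y": 0.78,"z": 0,"wx": 0,"wy": 0,"wz": 0,"jaw": 0.55},{"x": -0.93,"y": 0.78,"z": 0,"wx": 0,"wy": 0,"wz": 0,"jaw": 0.55},{"x": -0.93,"y": 0.78,"z": 0,"wx": 0,"wy": 0,"wz": 0,"jaw": 0.55},{"x": -0.93,"y": 0.78,"z": 0,"wx": 0,"wy": 0,"wz": 0,"jaw": 0.55},{"x": -0.93,"y": 0.78,"z": 0,"wx": 0,"wy": 0,"wz": 0,"jaw": 0.55},{"x": -0.93,"y": 0.78,"z": 0,"wx": 0,"wy": 0,"wz": 0,"jaw": 0.55},{"x": -0.93,"y": 0.78,"z": 0,"wx": 0,"wy": 0,"wz": 0,"jaw": 0.55},{"x": -0.93,"y": 0.78,"z": 0,"wx": 0,"wy": 0,"wz": 0,"jaw": 0.55}])

```text
clock: 27.85
eef_pos: [0.5831, -0.0304, 0.2135]
tcp_rot: [[0.392, 0.92, -0.001], [0.92, -0.392, 0.0], [-0.0, -0.001, -1.0]]
wrist_force: [0.8, -0.7, -1.7]
finger_gap: 0.0576
grasp_force: 85.5
```

Request:
carry_out(rows=[{"x": 0,"y": 0,"z": 0,"wx": 0,"wy": 0,"wz": 0,"jaw": 0.55}])

```text
clock: 27.98
eef_pos: [0.5833, -0.0314, 0.2132]
tcp_rot: [[0.395, 0.919, -0.001], [0.919, -0.395, -0.0], [-0.001, -0.001, -1.0]]
wrist_force: [0.0, 0.6, -1.6]
finger_gap: 0.0575
grasp_force: 85.6
```

```bash
cat > m.py <<'E'
from h import *
c=cap('wrist');save(c,'m',(205,130,310,260),5);P=cloud(c).reshape(-1,3);P=P[np.isfinite(P).all(1)]
p=pose()[0];r=np.hypot(*(P[:,:2]-p[:2]).T)
K=P[(r<.021)&(P[:,2]<p[2]+.03)];K=K[(K[:,2]>p[2]-.008)&(K[:,2]<p[2]+.008)];rr=np.hypot(*(K[:,:2]-p[:2]).T);K=K[rr>.012]
a=np.arctan2(*(K[:,:2]-p[:2]).T[::-1]);f=np.exp(4j*a).mean();print("lands",np.degrees(np.angle(f))/4%90,abs(f),len(K),np.median(K[:,2])-p[2]);print(np.histogram(np.degrees(a),bins=np.arange(-180,181,10))[0])
Q=P[(r<.035)&(r>.018)&(abs(P[:,2]-p[2]-.035)<.004)];print("rim",len(Q),np.median(Q[:,2])-p[2],cv2.minEnclosingCircle((Q[:,:2]*1e3).astype(np.float32)))
to(.583,-.0303,.193)
to(.583,-.0303,.193)
E
python3 m.py
```

```text
lands 42.14226799007893 0.08897175646591449 1062 0.0030120863492689443
[ 37  47  58  94 117  96  93 104 100  64  60  49  40  65  17   0   0   0
   0   0   0   0   0   0   0   0   0   0   0   0   0   0   0   0   3  18]
rim 7470 0.03398954287700101 ((584.44677734375, -26.90619468688965), 34.077659606933594)
yaw 66.79 tilt [-0.0016  0.0004] p [ 0.583  -0.0302  0.2133] units [-0.004  0.003  0.677] q [ -3.   19.9   5.4  75.7   0.  110.2] t 28.025 F [-0.6  0.3 -1. ] gap 0.0572
yaw 66.79 tilt [-0.0016  0.0004] p [ 0.583  -0.0302  0.2133] units [-0.004  0.003  0.677] q [ -3.   19.9   5.4  75.7   0.  110.2] t 28.025 F [-0.6  0.3 -1. ] gap 0.0572
```

View pics/m.png

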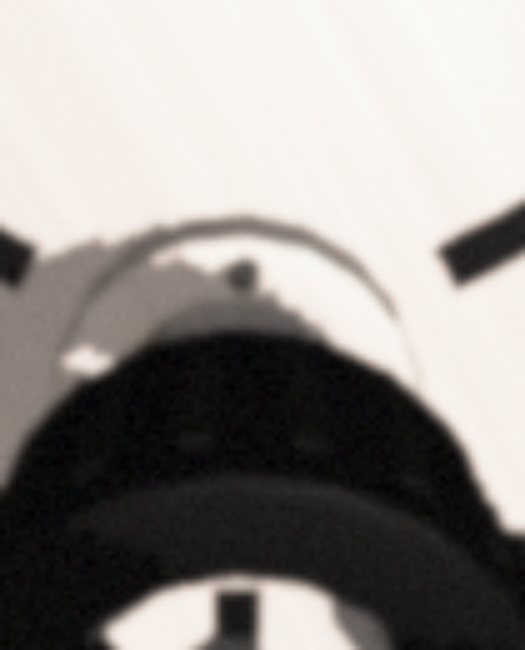

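The crop shows the lock in the hand over the flange, with its ribs and rim intact, and not much of the bore. I'll descend and feel for the ears; contact is at TCP ≈ 0.182 if the notches are off.

Request:
carry_out(rows=[{"x": 0,"y": 0,"z": 0.4,"wx": 0,"wy": 0,"wz": 0,"jaw": 0.55},{"x": 0,"y": 0,"z": 0.4,"wx": 0,"wy": 0,"wz": 0,"jaw": 0.55},{"x": 0,"y": 0,"z": 0.15,"wx": 0,"wy": 0,"wz": 0,"jaw": 0.55},{"x": 0,"y": 0,"z": 0.1,"wx": 0,"wy": 0,"wz": 0,"jaw": 0.55},{"x": 0,"y": 0,"z": 0.1,"wx": 0,"wy": 0,"wz": 0,"jaw": 0.55},{"x": 0,"y": 0,"z": 0,"wx": 0,"wy": 0,"wz": 0,"jaw": 0.55}])

```text
clock: 28.78
eef_pos: [0.5834, -0.0293, 0.1797]
tcp_rot: [[0.393, 0.919, -0.0], [0.919, -0.393, 0.0], [0.0, -0.0, -1.0]]
wrist_force: [-0.2, 0.2, -1.0]
finger_gap: 0.0572
grasp_force: 85.6
```

Request:
carry_out(rows=[{"x": 0,"y": 0,"z": 0.1,"wx": 0,"wy": 0,"wz": 0,"jaw": 0.55},{"x": 0,"y": 0,"z": 0.1,"wx": 0,"wy": 0,"wz": 0,"jaw": 0.55},{"x": 0,"y": 0,"z": 0,"wx": 0,"wy": 0,"wz": 0,"jaw": 0.55}])

```text
clock: 29.15
eef_pos: [0.5833, -0.0294, 0.1734]
tcp_rot: [[0.393, 0.919, -0.001], [0.919, -0.393, 0.0], [-0.0, -0.001, -1.0]]
wrist_force: [0.3, 0.4, -1.3]
finger_gap: 0.0572
grasp_force: 85.6
```

The notches are over the ears and there's no contact force. Now I'll press about 7.5 mm past the hub.

Request:
carry_out(rows=[{"x": 0,"y": 0,"z": 0.1,"wx": 0,"wy": 0,"wz": 0,"jaw": 0.55},{"x": 0,"y": 0,"z": 0.1,"wx": 0,"wy": 0,"wz": 0,"jaw": 0.55},{"x": 0,"y": 0,"z": 0.1,"wx": 0,"wy": 0,"wz": 0,"jaw": 0.55},{"x": 0,"y": 0,"z": 0.03,"wx": 0,"wy": 0,"wz": 0,"jaw": 0.55},{"x": 0,"y": 0,"z": 0,"wx": 0,"wy": 0,"wz": 0,"jaw": 0.55}])

```text
clock: 29.78
eef_pos: [0.5836, -0.0293, 0.1646]
tcp_rot: [[0.393, 0.919, 0.001], [0.919, -0.393, 0.0], [0.001, 0.001, -1.0]]
wrist_force: [-2.3, 0.8, 8.3]
finger_gap: 0.0575
grasp_force: 86.6
```

Request:
carry_out(rows=[{"x": 0,"y": 0,"z": 0.07,"wx": 0,"wy": 0,"wz": 0,"jaw": 0.55},{"x": 0,"y": 0,"z": 0,"wx": 0,"wy": 0,"wz": 0,"jaw": 0.55}])

```text
clock: 30.02
eef_pos: [0.5837, -0.0293, 0.1627]
tcp_rot: [[0.393, 0.919, 0.001], [0.919, -0.393, 0.0], [0.001, 0.001, -1.0]]
wrist_force: [-2.7, 0.0, 10.1]
finger_gap: 0.0573
grasp_force: 86.7
```

```bash
python3 -c "
from h import *
for _ in range(3): to(.583,-.0303,.1625); cap('wrist')
c=cap('top');print([(round(r['p'],2),w(c,r['location']).round(4).tolist()) for r in robot.pinpoint('lock_mid',c)[:3]])"
```

```text
yaw 66.84 tilt [0.0014 0.0001] p [ 0.5837 -0.0293  0.1627] units [-0.038 -0.009  0.005] q [ -2.9  21.1  -0.3  68.6   0.  110.3] t 30.025 F [-2.7  0.  10.1] gap 0.0573
yaw 66.84 tilt [0.0014 0.0001] p [ 0.5837 -0.0293  0.1627] units [-0.038 -0.008  0.007] q [ -2.9  21.1  -0.3  68.6   0.  110.3] t 30.075 F [-2.6  0.8  9.9] gap 0.0574
yaw 66.84 tilt [0.0014 0.0001] p [ 0.5837 -0.0293  0.1627] units [-0.038 -0.008  0.008] q [ -2.9  21.1  -0.3  68.6   0.  110.3] t 30.125 F [-2.2  0.3  9.8] gap 0.0571
[(0.75, [0.7344, 0.2152, 0.0031]), (0.63, [0.3553, 0.343, 0.0212]), (0.62, [0.3551, 0.4523, 0.0191])]
```

Request:
carry_out(rows=[{"x": 0,"y": 0,"z": 0,"wx": 0,"wy": 0,"wz": -1,"jaw": 0.55},{"x": 0,"y": 0,"z": 0,"wx": 0,"wy": 0,"wz": -1,"jaw": 0.55},{"x": 0,"y": 0,"z": 0,"wx": 0,"wy": 0,"wz": -1,"jaw": 0.55},{"x": 0,"y": 0,"z": 0,"wx": 0,"wy": 0,"wz": -1,"jaw": 0.55},{"x": 0,"y": 0,"z": 0,"wx": 0,"wy": 0,"wz": 0,"jaw": 0.55}])

```text
clock: 30.9
eef_pos: [0.5843, -0.0291, 0.163]
tcp_rot: [[0.054, 0.999, 0.003], [0.999, -0.054, 0.001], [0.001, 0.003, -1.0]]
wrist_force: [-0.0, 1.7, 10.6]
finger_gap: 0.0572
grasp_force: 86.8
```

```bash
python3 -c "
from h import *
to(.583,-.0303,.1625);print(pose()[2]['moment'])"
```

```text
yaw 86.93 tilt [0.0027 0.0005] p [ 0.5843 -0.0291  0.163 ] units [-0.044 -0.042  0.015] q [-2.9 21.1 -0.3 68.5  0.  90.2] t 30.9 F [-0.   1.7 10.6] gap 0.0572
[0.25960526 0.19719727 0.06586441]
```

The moment is low at 0.07 N m, well under the brake's 0.8, so the lock is turning freely under the ears. I'll finish the 45°.

Request:
carry_out(rows=[{"x": 0,"y": 0,"z": 0,"wx": 0,"wy": 0,"wz": -1,"jaw": 0.55},{"x": 0,"y": 0,"z": 0,"wx": 0,"wy": 0,"wz": -1,"jaw": 0.55},{"x": 0,"y": 0,"z": 0,"wx": 0,"wy": 0,"wz": -1,"jaw": 0.55},{"x": 0,"y": 0,"z": 0,"wx": 0,"wy": 0,"wz": -1,"jaw": 0.55},{"x": 0,"y": 0,"z": 0,"wx": 0,"wy": 0,"wz": -1,"jaw": 0.55},{"x": 0,"y": 0,"z": -0.05,"wx": 0,"wy": 0,"wz": 0,"jaw": 0.55},{"x": 0,"y": 0,"z": -0.05,"wx": 0,"wy": 0,"wz": 0,"jaw": 0.55},{"x": 0,"y": 0,"z": 0,"wx": 0,"wy": 0,"wz": 0,"jaw": 0.55}])

```text
clock: 31.9
eef_pos: [0.5842, -0.0292, 0.1658]
tcp_rot: [[-0.372, 0.928, 0.002], [0.928, 0.372, 0.0], [-0.001, 0.002, -1.0]]
wrist_force: [0.5, 0.5, 7.3]
finger_gap: 0.0575
grasp_force: 86.7
```

```bash
python3 -c "
from h import *
to(.583,-.0303,.1625);print(pose()[2]['moment'])"
```

```text
yaw 111.86 tilt [0.0024 0.0003] p [ 0.5842 -0.0292  0.1658] units [-0.019 -0.053  0.11 ] q [-2.9 21.   0.  68.9  0.  65.3] t 31.9 F [0.5 0.5 7.3] gap 0.0575
[0.22477789 0.12589735 0.06226014]
```

Request:
carry_out(rows=[{"x": 0,"y": 0,"z": -0.05,"wx": 0,"wy": 0,"wz": 0,"jaw": 0.55},{"x": 0,"y": 0,"z": 0,"wx": 0,"wy": 0,"wz": 0,"jaw": 0.55}])

```text
clock: 32.15
eef_pos: [0.5842, -0.0291, 0.1663]
tcp_rot: [[-0.372, 0.928, 0.001], [0.928, 0.372, 0.0], [-0.0, 0.001, -1.0]]
wrist_force: [4.1, 0.4, -1.4]
finger_gap: 0.0573
grasp_force: 87.3
```

The lock stopped rising at 0.1663 and the force dropped off, so it's caught. Releasing and withdrawing.

Request:
carry_out(rows=[{"x": 0,"y": 0,"z": 0,"wx": 0,"wy": 0,"wz": 0,"jaw": 1},{"x": 0,"y": 0,"z": 0,"wx": 0,"wy": 0,"wz": 0,"jaw": 1},{"x": 0,"y": 0,"z": 0,"wx": 0,"wy": 0,"wz": 0,"jaw": 1},{"x": 0,"y": 0,"z": -0.3,"wx": 0,"wy": 0,"wz": 0,"jaw": 1},{"x": 0,"y": 0,"z": -1,"wx": 0,"wy": 0,"wz": 0,"jaw": 1},{"x": 0,"y": 0,"z": -1,"wx": 0,"wy": 0,"wz": 0,"jaw": 1},{"x": 0,"y": 0,"z": -1,"wx": 0,"wy": 0,"wz": 0,"jaw": 1},{"x": 0,"y": 0,"z": -1,"wx": 0,"wy": 0,"wz": 0,"jaw": 1},{"x": 0,"y": 0,"z": 0,"wx": 0,"wy": 0,"wz": 0,"jaw": 1}])

```text
clock: 33.28
eef_pos: [0.5844, -0.0294, 0.2981]
tcp_rot: [[-0.372, 0.928, 0.005], [0.928, 0.372, -0.0], [-0.002, 0.004, -1.0]]
wrist_force: [0.8, -0.5, 0.0]
finger_gap: 0.0853
grasp_force: 0.0
```

```bash
cat > z.py <<'E'
from h import *
c=cap('wrist');P=cloud(c).reshape(-1,3);P=P[np.isfinite(P).all(1)]
r=np.hypot(P[:,0]-.583,P[:,1]+.0303)
for n,lo,hi,r0,r1 in(("lock top",.190,.215,.021,.028),("flange disc",.135,.157,.04,.073)):
    Q=P[(r>r0)&(r<r1)&(P[:,2]>lo)&(P[:,2]<hi)]
    pl=np.linalg.lstsq(np.c_[Q[:,0]-.583,Q[:,1]+.0303,np.ones(len(Q))],Q[:,2],rcond=None)[0];print(n,len(Q),pl.round(4))
save(c,'end',None,1.5); to(.583,-.0303,.3)
E
python3 z.py
```

```text
lock top 1193 [-0.0026  0.0017  0.2004]
flange disc 8747 [ 0.0003 -0.003   0.1454]
yaw 111.84 tilt [ 0.0023 -0.0001] p [ 0.5839 -0.0294  0.2964] units [-0.017 -0.038 -0.119] q [-2.9 19.  16.3 87.1  0.  65.3] t 33.325 F [-0.2 -0.3 -0.4] gap 0.0857
```

View pics/end.png

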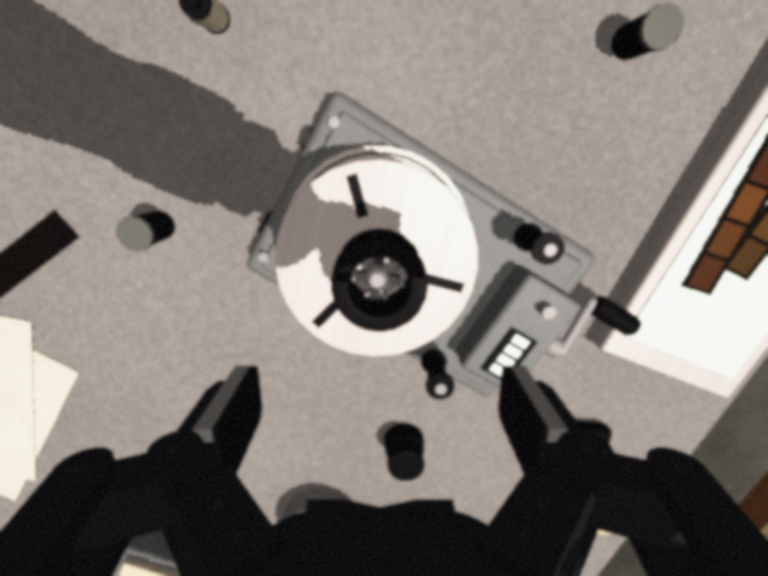

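The lock is at px (378,280), level, with its top at 0.2004 (locked is about 0.201). The disc is pressed down about 5 mm, so the stack is clamped. Handing in.

```bash
python3 -c "
from bench import robot
print(robot.job_done())"
```

```text
the job is handed in; nothing more can be done
None
```

The job is handed in at about 33 s: the core is seated over the lugs, the flange lies hub up on top, and the lock is turned 45° and caught under the ears, holding the stack about 5 mm down; I moved nothing else.

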